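# Bolt the end stop to the T-slot plate

## Task

Bolt the loose end stop down to the slotted plate where it stands: put the head of the T-bolt into the T-slot that the stop stands over, turn the bolt clockwise so that its head lies square across the slot under the lips, and slide it along to the inner end of the stop's notch. Then screw its nut down clockwise until it is firmly tight on the foot of the stop, and let go. Do not shift the stop by more than about a centimetre, and leave the small plate, the bush and the collet alone.

Things in the scene. Friction and masses are not known exactly. Their poses are not given: they have to be found in the camera images.
- plate: Steel fixture plate fixed on the bench, 160 (x) by 220 (y) by 22 mm high; origin at the centre of its underside, z up. Two T-slots run its whole length along y, centred at x = -36 and +36 mm, open at both ends: 17.5 mm wide through the 8 mm thick lips (14 to 22 mm up), below them a chamber 32 mm wide and 10 mm high (4 to 14 mm up).
- stop: Loose dark steel end stop, 0.9 kg, standing on the plate centred over one of the two T-slots (which one varies), axes parallel to the plate's. Origin at the centre of its underside. Foot 56 (x) by 110 (y) by 12 mm thick. At its +y end an upright face 44 mm high (y = 37 to 55 mm) with a small set screw whose head reaches to y = 33 mm, 31 mm up.
- stop_mouth (a point): Middle of the mouth of the notch in the stop's foot, on top of the foot (stop's x = 0, y = -55, z = 12 mm). The notch, 17 mm wide and open at the top, lies right over the slot and runs from here along +y to its inner end at y = -10 mm.
- stop_seat (a point): Point on top of the stop's foot (stop's x = 0, y = -17, z = 12 mm), on the axis that the bolt has when its stud touches the inner end of the notch.
- tbolt: Steel T-bolt, 80 mm tall, 0.2 kg with its nut, standing on its head. Origin at the centre of the head's underside, z up the stud, x along the head. Head 31 (x) by 15 (y) by 8 mm: passes a slot's lips only lengthwise. In the chamber it turns clockwise (from above) from lengthwise until its corners stop on the walls about 5 degrees past square, where they give a little; the other way it jams at 45 degrees.
- tbolt_grip (a point): Centre of the square grip at the top of the T-bolt, 67.5 mm above the head's underside: 10 by 10 mm, sides parallel to the bolt's x and y, from 55 to 80 mm. Below it the stud is round, 14 mm thick. At the start the nut's top is at 54 mm.
- nut: Aluminium flanged nut on the stud; does not come off. Origin at the centre of its underside, at the start 32 mm above the head's underside. Flange 38 mm wide, 4 mm thick; above it a knurled round grip 28 mm wide, 18 mm high. Clockwise from above lowers it 2.4 mm per rad on the stud. Thread drag 0.08 N m: stays where left, and takes the bolt round until the head stops.
- nut_top (a point): Centre of the nut's upper face, 22 mm above its underside. With the bolt's head on the chamber floor the nut starts 2 mm above the foot, and the head has 2 mm to rise to the lips; once both are taken up, turning grows markedly heavier: firmly tight is about 0.3 N m.
- test_plate: Flat plate 56 by 69 by 8 mm lying on the fixture plate over the other slot; bystander. Origin at the centre of its underside.
- bush_a: Steel flanged bush 36 mm across, 30 mm high, standing on the bench; bystander. Origin at the centre of its underside.
- collet_0: Steel collet 32 mm across, 35 mm high, standing on the bench; bystander. Origin at the centre of its underside.
There are look-alikes about, which are no part of the job. Leave any blue or turquoise look-alike of the tbolt alone.

How it is judged:
By the outcome, as a careful person would: the job done as asked, in the order asked, and still so for the second after the job is handed in, with the robot touching nothing.
It also fails if it takes over 72 s, if anything falls off the work surface, if the arm or the gripper's body presses on something with over 40 N, if the wrist force passes 120 N, or if a joint passes its speed limit or range.

## Robot

A 6-joint arm with a two-finger parallel gripper is mounted at the origin on a cart in front of the work surface, level with it; the furniture and walls round the work are solid. World frame = base frame: x ahead of the robot, y to its left, z up, the work surface at z = 0. Lengths are in m, angles in degrees, forces in N, time in s.
With the tool pointing down it reaches from about 0.3 to 0.75 m from the base axis. Payload 8.5 kg.
Tool frame: the origin (TCP) lies at the very end of the fingers, on their centre line; the grasp point (between the pads) lies 19 mm behind it; z points along the fingers, y is the line along which they close (so a half turn about z gives the same grasp; the last joint's range is limited). The gripper opens to 85 mm and grips with 20 to 120 N. Pads are 22 mm wide; open, the fingers measure 114 mm over their backs; the gripper's body (76 mm by 85 mm) begins 54 mm behind the grasp point. The pads swing forward as they close: fully open they stand 13 mm farther back than shut.
Start: joints at [-82.237, 21.807, 74.336, -0, 83.858, -12.336], TCP at [0.189, -0.516, 0.231] pointing down, gripper open.
Joint ranges: [-178.18, 178.18], [-50.72, 133.34], [12.68, 142.11], [-81.47, 261.47], [9.98, 163.14], [-165.26, 165.26]. Speed limits (degrees/s): [136.94, 136.94, 180, 180, 180, 180].

## Interface

Orientations are given as a 3x3 rotation matrix whose columns are the frame's x, y, z axes.
In Python, from rig import env, optics, spotter gives the robot as it stands.
- The arm moves only by the shell command python3 -m crank 'ROWS' [FORCE]. ROWS is JSON, one flat list of numbers, 5 for each row, row after row: the finger opening in cm, from 0 to 8.54, then the shift along the tool's x, y, z in cm, then the turn about the tool's z in rad. A call has exactly 8 rows; each row shifts and turns the commanded pose from where the row before left it, along the tool's axes as they then stand; what a row does not reach is not made up. A row lasts 1/12 s, in which the tool goes at most 41.7 mm and 7.16 degrees, less where a joint would pass 70% of its speed; a pose out of reach is approached as far as the arm can. A call is refused whole if a number of a shift passes 4.17 or a number of a turn 0.125, either way. A call with a gripper value outside its range is refused whole. The fingers move at their own pace and stop on an object; FORCE is the grip in N (left out, the last holds). Time passes only in rows, so rows that do not move let the fingers close, or fill a call up. It gives the time, the measured TCP pose, the force, the opening and the grip force at its end, in the units of the state.
- env.observe(): the state, without advancing time (a new reading comes with each control period).
- optics.get_image(name): name is "scene" or "side" or "wrist"; returns a dict with "color" (384x512x3 uint8, red, green, blue), "intrinsics" (3x3 intrinsics, pixels), "pose" (4x4, takes a point from camera to world coordinates). Camera axes: x right, y up, looking along -z (the intrinsics and any distortion apply to the point x, -y, -z); pixel columns grow to the right and rows downward; lengths in m; the calibration is good to about 2 mm. A picture is of the moment at which its call begins. There is no depth.
- env.close_job(): hands the job in; it is judged then, once.
Trained networks look in a picture, given as the dict that the camera call returned (one of the last four; its "shot" number tells which), for a name from the list of things; names that differ only in an ending like _2 or _b are one class to them, and where a whole thing is asked for, a point or a joint stands for the part that bears it (a point fixed in the world has none). Each returns a list of dicts, best first, with "score" (0 to 1); they miss things now and then, are a little off and sometimes report something else, mostly with a low value. They report only what shows in the picture. A call takes as long as a camera call. They do not tell look-alikes from the thing itself.
- spotter.look_for(picture, query): "at" ([column, row] as shares, 0 to 1, of the picture: columns of its width, rows of its height, amid what is visible of it).
The state is a dict: "time_s": time; "q": joint angles; "qvel": joint speeds; "joint_efforts": joint torques, N m; "position": TCP position; "tool_rot": TCP orientation; "ft_force": force on the tool from outside, world axes, zero at the start; "wrist_torque": the same for the moment, N m; "grip_width": finger opening in m; "gripper_force": force on a finger pad.
Only numpy, scipy, OpenCV 4.12 (cv2) and the standard library are available. Lean on these libraries where they do the work, as an engineer would, in place of code of your own. Each camera call takes 0.05 s, during which the arm holds its last target. There are 200 camera calls.

## Working session

There is one attempt and no reset: what is moved stays moved. The work goes in short steps, Python scripts to look and compute and a shell command to move; the robot and the scene stay as the last step left them, time stands still between calls to the robot, and variables do not carry over. Pictures are saved under pics/ and viewed, at most 10 in all, crops included, and the job is handed in when it is done.

```bash
mkdir -p pics; ls; cat > h.py <<'E'
import numpy as np, cv2
from rig import env, optics, spotter
def ray(pic,u,v):
    K=np.array(pic["intrinsics"]);P=np.array(pic["pose"])
    d=np.array([(u-K[0,2])/K[0,0],-(v-K[1,2])/K[1,1],-1.0])
    return P[:3,3],P[:3,:3]@d
def onz(pic,u,v,z):
    o,d=ray(pic,u,v);return o+d*(z-o[2])/d[2]
def proj(pic,p):
    K=np.array(pic["intrinsics"]);P=np.array(pic["pose"])
    c=P[:3,:3].T@(np.array(p)-P[:3,3]);return np.array([K[0,2]+K[0,0]*c[0]/-c[2],K[1,2]+K[1,1]*c[1]/c[2]])
def find(pic,q,n=4):
    h,w=pic["color"].shape[:2]
    return [(round(r["score"],2),r["at"][0]*w,r["at"][1]*h) for r in spotter.look_for(pic,q)[:n]]
def tri(a,b):
    A=[];B=[]
    for pic,u,v in (a,b):
        o,d=ray(pic,u,v);d=d/np.linalg.norm(d);M=np.eye(3)-np.outer(d,d);A.append(M);B.append(M@o)
    return np.linalg.lstsq(np.vstack(A),np.hstack(B),rcond=None)[0]
E
python3 - <<'E'
from h import *
np.set_printoptions(precision=3,suppress=True)
H={"plate":0.022,"stop_mouth":.034,"stop_seat":.034,"tbolt_grip":.0675,"nut_top":.054,"stop":.05,"test_plate":.03,"bush_a":.015,"collet_0":.017}
ims=[]
for n in("scene","side"):
    p=optics.get_image(n);ims.append(p["color"][:,:,::-1]);print(n,[k for k in p if k!="color"],p["pose"],p["intrinsics"])
    for q in H:
        print(q,[(s,round(u),round(v),onz(p,u,v,H[q]).round(3)[:2]) for s,u,v in find(p,q)])
cv2.imwrite("pics/a.png",ims[0]);cv2.imwrite("pics/b.png",ims[1])
print(env.observe())
E
```

```text
pics
scene ['intrinsics', 'pose', 'shot'] [[ 0.64  -0.493  0.589  1.159]
 [ 0.768  0.434 -0.471 -0.619]
 [-0.024  0.754  0.657  0.773]
 [ 0.     0.     0.     1.   ]] [[494.945   0.    262.452]
 [  0.    494.945 192.183]
 [  0.      0.      1.   ]]
plate [(0.64, 327, 197, array([0.594, 0.02 ])), (0.59, 334, 162, array([0.514, 0.125]))]
stop_mouth [(0.95, 337, 164, array([0.535, 0.114]))]
stop_seat [(0.89, 334, 162, array([0.524, 0.115]))]
tbolt_grip [(0.82, 177, 243, array([ 0.531, -0.335])), (0.79, 209, 218, array([ 0.515, -0.248])), (0.58, 197, 260, array([ 0.593, -0.33 ]))]
nut_top [(0.76, 181, 240, array([ 0.517, -0.319])), (0.71, 196, 258, array([ 0.576, -0.323])), (0.58, 212, 225, array([ 0.522, -0.247]))]
stop [(0.59, 336, 161, array([0.54 , 0.103]))]
test_plate [(0.62, 348, 184, array([0.601, 0.081]))]
bush_a [(0.75, 241, 276, array([ 0.642, -0.266])), (0.72, 153, 269, array([ 0.513, -0.39 ])), (0.43, 338, 161, array([0.511, 0.142]))]
collet_0 [(0.73, 155, 269, array([ 0.518, -0.386]))]
side ['intrinsics', 'pose', 'shot'] [[ 0.09   0.399 -0.913 -0.231]
 [-0.996  0.047 -0.078 
[... 388 characters left out ...]
14, 220, array([ 0.473, -0.232])), (0.47, 351, 226, array([ 0.454, -0.308]))]
stop []
test_plate []
bush_a []
collet_0 [(0.76, 379, 228, array([ 0.52 , -0.383]))]
{'time_s': 1.0, 'q': array([-82.237,  21.807,  74.335,  -0.   ,  83.857, -12.337]), 'qvel': array([-0.089, -0.045,  0.156,  0.07 ,  0.117,  0.077]), 'joint_efforts': array([  0.002, -44.832, -23.146,  -0.   ,   0.   ,  -0.   ]), 'position': array([ 0.189, -0.516,  0.231]), 'tool_rot': array([[ 0.939,  0.344, -0.   ],
       [ 0.344, -0.939, -0.   ],
       [-0.   ,  0.   , -1.   ]]), 'ft_force': array([ 0.753, -0.072,  0.789]), 'wrist_torque': array([-0.028, -0.024,  0.03 ]), 'gripper_force': 0.0, 'grip_width': 0.08551112523476298}
```

View images.

```bash
python3 - <<'E'
import cv2
a=cv2.imread("pics/a.png");b=cv2.imread("pics/b.png")
c=cv2.resize(a[110:310,120:400],None,fx=2.8,fy=2.8,interpolation=cv2.INTER_CUBIC);cv2.imwrite("pics/a2.png",c)
c=cv2.resize(b[130:280,150:420],None,fx=2.9,fy=2.9,interpolation=cv2.INTER_CUBIC);cv2.imwrite("pics/b2.png",c)
E
```

```text
(no output)
```

View pics/a2.png

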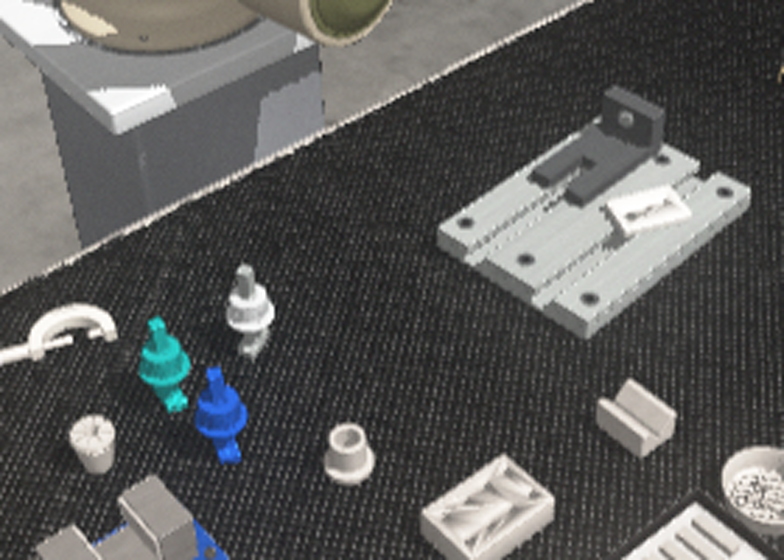

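View pics/b2.png

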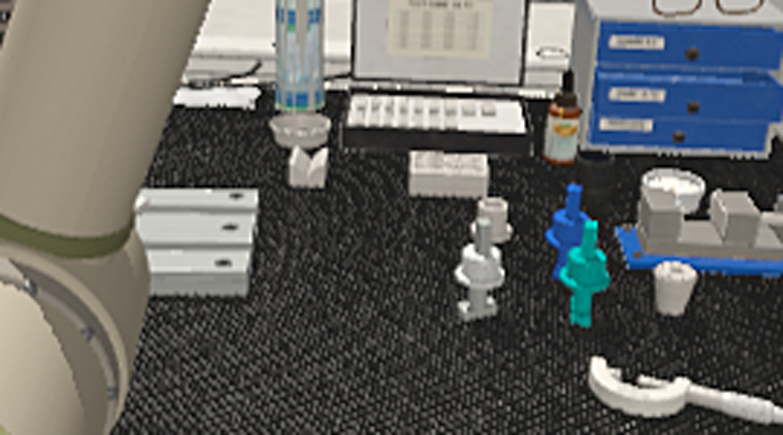

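The turquoise and blue bolts (crop a2 at (165,365) and (222,415)) are look-alikes. The bare steel bolt at a2 (247,310), b2 (480,270) is the T-bolt that fits. The stop stands over the left slot with its mouth near (562,190), and the small plate lies over the right slot.

```bash
python3 - <<'E'
from h import *
np.set_printoptions(precision=4,suppress=True)
s=optics.get_image("scene");d=optics.get_image("side")
a=lambda x,y:(x/2.8+120-.3,y/2.8+110-.3)
b=lambda x,y:(x/2.9+150-.3,y/2.9+130-.3)
print("grip top",tri((s,*a(245,267)),(d,*b(484,220))))
print("flange c",tri((s,*a(250,313)),(d,*b(479,273))))
print("head scene z.004",onz(s,*a(252,347),.004),"side ends",onz(d,*b(463,314),.004),onz(d,*b(494,309),.004))
L,B,R=[onz(s,*a(*c),.022) for c in((437,232),(587,328),(750,190))]
print("corners",L,B,R,"w",np.linalg.norm(B-L),"l",np.linalg.norm(R-B),"yaw",np.degrees(np.arctan2(*(R-B)[[1,0]])))
print("plate c",(L+R)/2)
print("foot corners",[onz(s,*a(*c),.034) for c in((532,178),(580,204),(562,190),(590,163))])
print("cam wrist",optics.get_image("wrist")["pose"])
E
```

```text
grip top [ 0.4919 -0.2352  0.0799]
flange c [ 0.4928 -0.2356  0.0338]
head scene z.004 [ 0.4978 -0.241   0.004 ] side ends [ 0.4805 -0.2247  0.004 ] [ 0.4909 -0.249   0.004 ]
corners [ 0.5058 -0.0583  0.022 ] [ 0.665  -0.0454  0.022 ] [0.64  0.176 0.022] w 0.15973760434832815 l 0.22285496454519246 yaw 96.45407828900674
plate c [0.5729 0.0589 0.022 ]
foot corners [array([0.5169, 0.0387, 0.034 ]), array([0.5678, 0.0446, 0.034 ]), array([0.545 , 0.0464, 0.034 ]), array([0.5349, 0.09  , 0.034 ])]
cam wrist [[ 0.3418  0.8979  0.2773  0.2609]
 [-0.9398  0.3262  0.1022 -0.4919]
 [ 0.0013 -0.2956  0.9553  0.3745]
 [ 0.      0.      0.      1.    ]]
```

```bash
python3 -m crank '[6,3.4,-1.4,0,0, 6,3.4,-1.4,0,0, 6,3.4,-1.4,0,0, 6,3.4,-1.4,0,0, 6,3.4,-1.4,0,0, 6,3.4,-1.4,0,0, 6,3.4,-1.4,0,0, 6,3.4,-1.4,0,0]' 60
python3 -m crank '[6,3.4,-1.4,0,0, 6,3.4,-1.4,0,0, 6,3.4,-1.5,0,0, 6,0,0,0,-0.125, 6,0,0,0,-0.125, 6,0,0,0,-0.125, 6,0,0,0,-0.125, 6,0,0,0,-0.125]'
python3 -m crank '[6,0,0,0,-0.125, 6,0,0,0,-0.125, 6,0,0,0,-0.125, 6,0,0,0,-0.125, 6,0,0,0,-0.125, 6,0,0,0,-0.125, 6,0,0,0,-0.125, 6,0,0,0,-0.125]'
python3 - <<'E'
from h import *
np.set_printoptions(precision=4,suppress=True)
p=optics.get_image("wrist");o=env.observe();print(o["q"],p["pose"])
print(find(p,"tbolt_grip"),find(p,"nut_top"))
for z in(.004,.036,.08):print(proj(p,[.492,-.2355,z]))
cv2.imwrite("pics/w1.png",p["color"][:,:,::-1])
E
```

```text
time_s: 1.82
position: [0.407, -0.3164, 0.2315]
tool_rot: [[0.939, 0.344, 0.0], [0.344, -0.939, -0.0], [0.0, 0.0, -1.0]]
ft_force: [1.0, -0.5, 0.5]
grip_width: 0.0601
gripper_force: 0.0
time_s: 2.48
position: [0.487, -0.2423, 0.2313]
tool_rot: [[0.555, 0.832, -0.0], [0.832, -0.555, 0.0], [-0.0, -0.0, -1.0]]
ft_force: [0.1, 0.4, -0.5]
grip_width: 0.0601
gripper_force: 0.0
time_s: 3.15
position: [0.487, -0.2424, 0.2313]
tool_rot: [[-0.4, 0.917, -0.0], [0.917, 0.4, -0.0], [-0.0, -0.0, -1.0]]
ft_force: [-0.8, -0.3, 0.9]
grip_width: 0.0599
gripper_force: 0.0
[-38.938   21.1979  75.2958  -0.0002  83.5024 -62.9287] [[ 0.9174 -0.38   -0.1182  0.4578]
 [ 0.3979  0.876   0.2724 -0.1745]
 [ 0.     -0.297   0.9549  0.3745]
 [ 0.      0.      0.      1.    ]]
[(0.96, 236.8, 223.7952), (0.95, 261.6832, 161.3184), (0.92, 298.2912, 243.68640000000002)] [(0.88, 297.5232, 244.10880000000003), (0.85, 240.5888, 223.18080000000003)]
[263.1492 151.1948]
[263.7116 156.975 ]
[264.6708 166.8334]
```

View pics/w1.png

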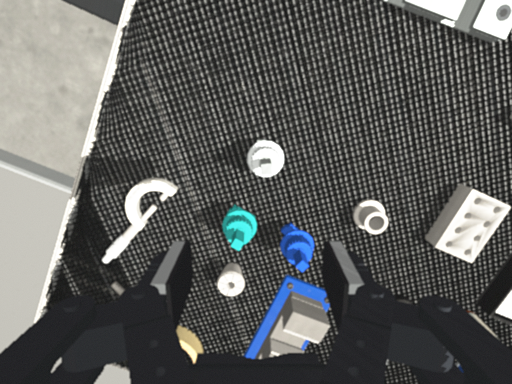

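The picture shows the steel bolt at (265,157), where I predicted it. Turquoise (238,226) and blue (298,245) are the look-alikes. I'll go lower and take an enlarged crop to confirm it and get its yaw.

```bash
python3 -m crank '[6,0.1,0.2,2,0, 6,0.1,0.2,2,0, 6,0.1,0.2,2,0, 6,0.1,0.1,2,0, 6,0,0,1,0, 6,0,0,0,0, 6,0,0,0,0, 6,0,0,0,0]'
python3 - <<'E'
from h import *
np.set_printoptions(precision=4,suppress=True)
p=optics.get_image("wrist");o=env.observe();print(o["position"])
print(find(p,"tbolt_grip"),find(p,"nut_top"))
for z in(0,.036,.08):print(z,proj(p,[.492,-.2355,z]))
u,v=proj(p,[.492,-.2355,.06]).astype(int);y0=max(v-60,0);x0=u-80
cv2.imwrite("pics/w2.png",cv2.resize(p["color"][y0:v+60,x0:u+80,::-1],None,fx=5,fy=5,interpolation=cv2.INTER_CUBIC));print(x0,y0)
E
```

```text
time_s: 3.97
position: [0.4923, -0.2364, 0.1425]
tool_rot: [[-0.393, 0.92, 0.002], [0.92, 0.393, -0.001], [-0.002, 0.001, -1.0]]
ft_force: [-0.7, -0.4, 0.7]
grip_width: 0.0597
gripper_force: 0.0
[ 0.4923 -0.2364  0.1426]
[(0.88, 225.8944, 271.488), (0.82, 257.28, 187.5072), (0.68, 299.3152, 294.91200000000003)] [(0.95, 259.584, 180.096), (0.67, 299.776, 296.2176), (0.63, 227.9936, 270.4128)]
0 [256.4248 172.562 ]
0.036 [256.4188 184.0695]
0.08 [256.4089 203.0597]
176 133
```

View pics/w2.png

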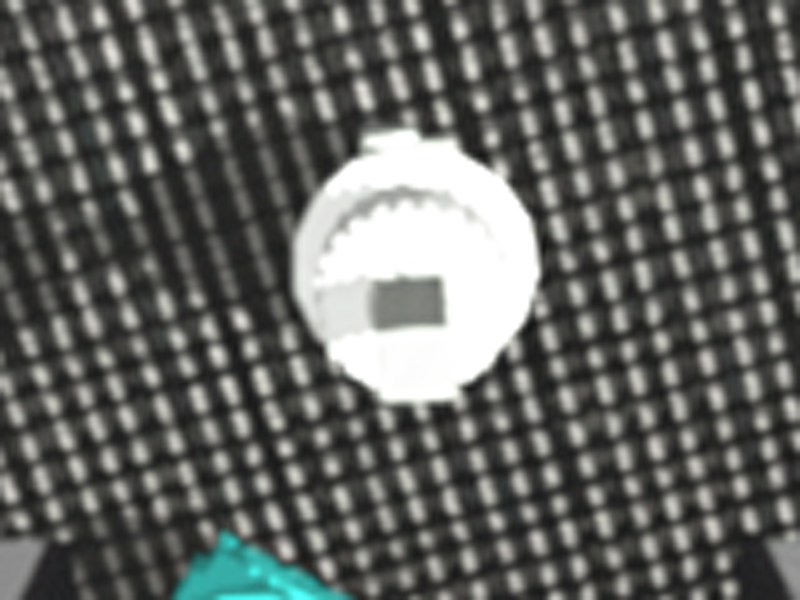

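The crop confirms the bare steel bolt (flange centre about (417,275) in the crop) with the head's ends showing above and below. It is turned about 3° counter-clockwise from the tool.

```bash
python3 -m crank '[6,0,0.1,2,-0.05, 6,0,0,2,0, 6,0,0,2,0, 6,0,0,1.4,0, 6,0,0,1,0, 6,0,0,0,0, 0,0,0,0,0, 0,0,0,0,0]' 60
python3 -m crank '[0,0,0,0,0, 0,0,0,0,0, 0,0,0,0,0, 0,0,0,0,0, 0,0,0,0,0, 0,0,0,0,0, 0,0,0,0,0, 0,0,0,0,0]' 60
```

```text
time_s: 4.78
position: [0.4932, -0.236, 0.0584]
tool_rot: [[-0.439, 0.898, 0.001], [0.898, 0.439, -0.001], [-0.002, 0.001, -1.0]]
ft_force: [0.4, 0.0, -0.2]
grip_width: 0.0366
gripper_force: 0.0
time_s: 5.45
position: [0.4932, -0.2358, 0.0583]
tool_rot: [[-0.44, 0.898, 0.001], [0.898, 0.44, -0.001], [-0.002, 0.001, -1.0]]
ft_force: [0.3, 0.9, 5.9]
grip_width: 0.0085
gripper_force: 59.0
```

```bash
python3 -m crank '[0,0,0,-2,0, 0,0,0,-3,0, 0,0,0,-3,0, 0,2,1.5,-2,0, 0,2.8,2.2,-1,0, 0,2.8,2.2,0,0, 0,2.8,2.2,0,0.06, 0,2.8,2.2,0,0.06]' 60
python3 -m crank '[0,2.8,2,0,0.06, 0,2.4,1,0,0.06, 0,1,0.3,0,0.06, 0,0,0,0,0.06, 0,0,0,0,0, 0,0,0,0,0, 0,0,0,0,0, 0,0,0,0,0]' 60
python3 - <<'E'
from h import *
np.set_printoptions(precision=4,suppress=True)
p=optics.get_image("wrist");s=optics.get_image("scene");o=env.observe();print(o["position"],o["q"])
for q in("stop_mouth","stop_seat"):print(q,[(x,onz(p,u,v,.034)) for x,u,v in find(p,q)])
cv2.imwrite("pics/w3.png",p["color"][:,:,::-1])
cv2.imwrite("pics/s3.png",s["color"][:,:,::-1])
np.savez("w3.npz",**{k:np.array(p[k]) for k in("color","intrinsics","pose")})
E
```

```text
time_s: 6.12
position: [0.529, -0.0705, 0.1675]
tool_rot: [[-0.326, 0.945, -0.0], [0.945, 0.326, 0.0], [0.0, -0.0, -1.0]]
ft_force: [-0.1, -0.2, -1.6]
grip_width: 0.0086
gripper_force: 58.9
time_s: 6.78
position: [0.5428, -0.0035, 0.1673]
tool_rot: [[-0.095, 0.995, -0.0], [0.995, 0.095, 0.0], [0.0, -0.0, -1.0]]
ft_force: [0.2, -1.2, -1.2]
grip_width: 0.0081
gripper_force: 58.9
[ 0.5429 -0.0035  0.1673] [-12.864   24.2645  81.5946  -0.0006  74.143  -18.3009]
stop_mouth []
stop_seat [(0.9, array([0.5295, 0.0982, 0.034 ]))]
```

View pics/w3.png

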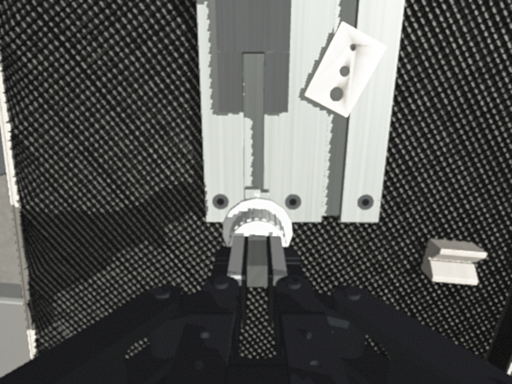

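The bolt is in the gripper with its head end showing at (258,190), roughly in line with the left slot (columns 250–264 at row 150). Next I measure the slot edges.

```bash
python3 - <<'E'
from h import *
np.set_printoptions(precision=4,suppress=True)
p=dict(np.load("w3.npz"));g=cv2.cvtColor(p["color"],cv2.COLOR_RGB2GRAY).astype(int)
for v in(125,140,155,170,180):
    r=g[v,195:400];print(v,"x195",r.tolist() if v==140 else "")
    d=np.diff(cv2.GaussianBlur(r.astype(np.float32)[None],(5,1),0)[0])
    idx=[i for i in range(1,len(d)-1) if abs(d[i])>12 and abs(d[i])>=abs(d[i-1]) and abs(d[i])>abs(d[i+1])]
    for i in idx:
        w=onz(p,195.5+i,v,.022);print("  ",195.5+i,round(d[i]),w[:2],"perp",round(1000*((w[0]-.537)*np.cos(.096)+(w[1]-.0555)*np.sin(.096)),1))
c=g[30:118,:]
for v in(65,80,95,105):
    r=g[v,205:300];d=np.diff(cv2.GaussianBlur(r.astype(np.float32)[None],(5,1),0)[0])
    print(v,[(205.5+i,round(d[i]),(1000*onz(p,205.5+i,v,.034)[:2]).round(1).tolist()) for i in range(1,len(d)-1) if abs(d[i])>8 and abs(d[i])>=abs(d[i-1]) and abs(d[i])>abs(d[i+1])])
for u in(228,276,):
    print(u,[(v,g[v,u]) for v in range(100,122,2)],onz(p,u,113,.034)[:2])
print([(v,g[v,254]) for v in range(40,64,2)],onz(p,254,53,.034)[:2])
print("head front",onz(p,258,188,.1673-.0583+.008))
cv2.imwrite("pics/w3z.png",cv2.resize(p["color"][30:230,190:310,::-1],None,fx=3,fy=3,interpolation=cv2.INTER_CUBIC))
E
```

```text
125 x195 
   201.5 53 [0.4929 0.0345] perp -46.0
   251.5 -32 [0.5352 0.0385] perp -3.4
   263.5 32 [0.5454 0.0394] perp 6.8
   332.5 -35 [0.6039 0.0449] perp 65.6
   348.5 49 [0.6175 0.0462] perp 79.2
   389.5 -63 [0.6522 0.0494] perp 114.1
   395.5 27 [0.6573 0.0499] perp 119.2
   397.5 -19 [0.659  0.0501] perp 120.9
140 x195 [34, 26, 25, 22, 36, 57, 76, 126, 195, 225, 225, 224, 223, 221, 220, 217, 218, 218, 218, 219, 219, 218, 218, 220, 223, 225, 225, 222, 219, 217, 218, 219, 220, 220, 222, 222, 220, 219, 218, 218, 218, 221, 220, 219, 220, 220, 224, 227, 207, 204, 218, 224, 225, 224, 225, 225, 218, 169, 124, 117, 120, 121, 124, 124, 124, 122, 122, 116, 127, 190, 220, 219, 217, 217, 213, 213, 215, 217, 218, 219, 222, 222, 221, 220, 220, 222, 223, 224, 222, 221, 220, 222, 221, 221, 218, 217, 216, 215, 219, 225, 227, 224, 222, 222, 223, 224, 223, 222, 221, 220, 220, 222, 223, 222, 222, 222, 222, 224, 222, 222, 222, 226, 226, 224, 223, 222, 222, 224, 226, 226, 222, 216, 221, 226, 208, 157, 120, 113, 117, 117, 117, 114, 116, 118, 118, 116, 118, 116, 116, 112, 86, 85, 150, 217, 232, 234
[... 2130 characters left out ...]
64(107)), (112, np.int64(121)), (114, np.int64(193)), (116, np.int64(222)), (118, np.int64(222)), (120, np.int64(222))] [0.5156 0.0476]
276 [(100, np.int64(108)), (102, np.int64(110)), (104, np.int64(107)), (106, np.int64(109)), (108, np.int64(108)), (110, np.int64(108)), (112, np.int64(116)), (114, np.int64(129)), (116, np.int64(223)), (118, np.int64(225)), (120, np.int64(224))] [0.5541 0.0512]
[(40, np.int64(110)), (42, np.int64(109)), (44, np.int64(110)), (46, np.int64(109)), (48, np.int64(110)), (50, np.int64(109)), (52, np.int64(71)), (54, np.int64(122)), (56, np.int64(128)), (58, np.int64(126)), (60, np.int64(127)), (62, np.int64(126))] [0.5324 0.0943]
head front [0.543  0.0119 0.117 ]
```

View pics/w3z.png

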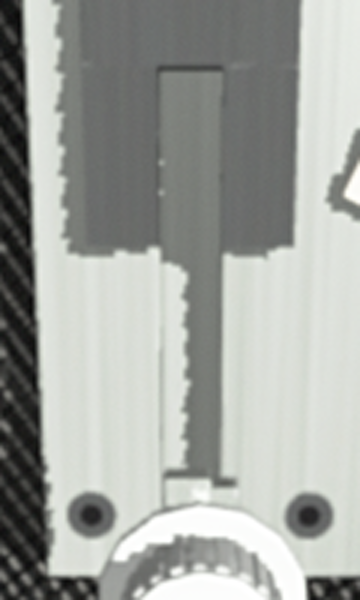

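The slot spans columns 244–264 and the head lies about 2 mm to its right. I'll correct that, descend to just above the plate and look again.

```bash
python3 -m crank '[0,0,-0.2,2,0, 0,0,0,2,0, 0,0,0,2,0, 0,0,0,1.4,0, 0,0,0,0.6,0, 0,0,0,0,0, 0,0,0,0,0, 0,0,0,0,0]'
python3 - <<'E'
from h import *
np.set_printoptions(precision=4,suppress=True)
p=optics.get_image("wrist");o=env.observe();print(o["position"])
P=o["position"];b=P[2]-.0583;R=o["tool_rot"]
for z,n in((b+.008,.0155),(b,.0155)):
  for y in(-.0075,.0075):print("head corner",z.round(4),proj(p,np.array([P[0],P[1],z])+R[:,0]*n+R[:,1]*y))
for y in(-.019,.019):print("flange",proj(p,np.array([P[0],P[1],b+.036])+R[:,1]*y))
g=p["color"]
print("mouthz",[onz(p,u,v,.022) for u,v in((240,100),(270,100))])
cv2.imwrite("pics/w4.png",cv2.resize(g[100:300,190:330,::-1],None,fx=3,fy=3,interpolation=cv2.INTER_CUBIC))
np.savez("w4.npz",**{k:np.array(p[k]) for k in("color","intrinsics","pose")})
E
```

```text
time_s: 7.65
position: [0.5415, -0.0034, 0.0884]
tool_rot: [[-0.095, 0.995, 0.002], [0.995, 0.095, -0.0], [-0.001, 0.002, -1.0]]
ft_force: [0.2, -0.3, -2.3]
grip_width: 0.0085
gripper_force: 58.8
[ 0.5415 -0.0033  0.0884]
head corner 0.0381 [242.7069 187.6328]
head corner 0.0381 [267.5381 187.5846]
head corner 0.0301 [243.1925 183.9304]
head corner 0.0301 [267.1195 183.8839]
flange [219.7654 230.3557]
flange [290.4062 230.2208]
mouthz [array([0.5262, 0.0615, 0.022 ]), array([0.5443, 0.0632, 0.022 ])]
```

View pics/w4.png

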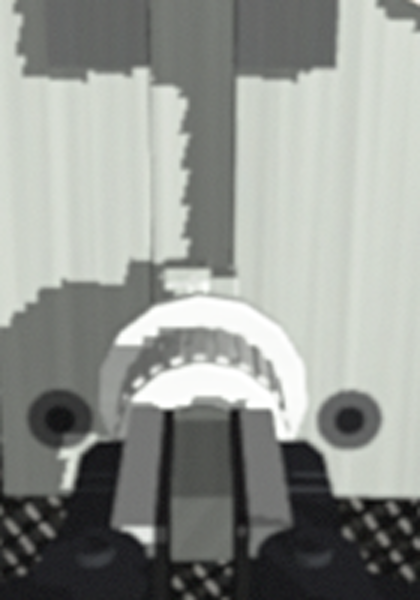

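The head shows at columns 244–269 (row 189) and the slot at 240–268, so the bolt must go about 1.2 mm further left. Then I lower it with a force check.

```bash
python3 -m crank '[0,0,-0.12,0,0, 0,0,0,0.3,0, 0,0,0,0.3,0, 0,0,0,0.2,0, 0,0,0,0.2,0, 0,0,0,0.2,0, 0,0,0,0,0, 0,0,0,0,0]'
```

```text
time_s: 8.37
position: [0.5397, -0.0033, 0.0752]
tool_rot: [[-0.095, 0.995, -0.0], [0.995, 0.095, 0.0], [0.0, -0.0, -1.0]]
ft_force: [0.5, 0.1, -2.0]
grip_width: 0.0083
gripper_force: 58.8
```

```bash
python3 -m crank '[0,0,0,0.3,0, 0,0,0,0.3,0, 0,0,0,0.2,0, 0,0,0,0.2,0, 0,0,0,0.15,0, 0,0,0,0,0, 0,0,0,0,0, 0,0,0,0,0]'
```

```text
time_s: 9.03
position: [0.5398, -0.0033, 0.0639]
tool_rot: [[-0.095, 0.995, 0.0], [0.995, 0.095, -0.0], [-0.0, 0.0, -1.0]]
ft_force: [0.9, -1.3, -1.3]
grip_width: 0.0086
gripper_force: 58.8
```

```bash
python3 -m crank '[0,0,0,0.1,0, 0,0,0,0,0, 0,0,0,0,0.1, 0,0,0,0,0.1, 0,0,0,0,0.1, 0,0,0,0,0.1, 0,0,0,0,0.1, 0,0,0,0,0.1]'
python3 -c "
from rig import env;o=env.observe();print(o['wrist_torque'],o['q'],o['ft_force'])"
```

```text
time_s: 9.7
position: [0.5397, -0.0033, 0.0629]
tool_rot: [[0.488, 0.873, 0.0], [0.873, -0.488, -0.0], [0.0, 0.0, -1.0]]
ft_force: [0.4, 1.0, -1.9]
grip_width: 0.0083
gripper_force: 58.9
[0.0070026  0.0098346  0.02488762] [-1.29259914e+01  3.12841658e+01  8.96673332e+01 -3.03981736e-05
  5.90452770e+01  1.62905281e+01] [ 0.4224765   0.99341259 -1.92986683]
```

```bash
python3 -m crank '[0,0,0,0,0.12, 0,0,0,0,0.12, 0,0,0,0,0.12, 0,0,0,0,0.12, 0,0,0,0,0.12, 0,0,0,0,0.12, 0,0,0,0,0.12, 0,0,0,0,0.12]'
python3 -c "
from rig import env;o=env.observe();print(o['wrist_torque'],o['q'],o['ft_force'])"
```

```text
time_s: 10.37
position: [0.5392, -0.0031, 0.0627]
tool_rot: [[0.995, 0.1, -0.001], [0.1, -0.995, 0.0], [-0.001, -0.0, -1.0]]
ft_force: [-1.1, 0.1, -2.5]
grip_width: 0.0087
gripper_force: 58.9
[0.09840573 0.2990187  0.01355331] [-1.29202243e+01  3.12849106e+01  8.97027353e+01  5.22494058e-03
  5.90846884e+01  7.13515664e+01] [-1.06984005  0.08823859 -2.46203882]
```

```bash
python3 -m crank '[0,-0.05,-0.5,0,0, 0,0,-1,0,0, 0,0,-1,0,0, 0,0,-1,0,0, 0,0,-1,0,0, 0,0,-0.5,0,0, 0,0,0,0,0, 0,0,0,0,0]'
python3 -c "
from rig import env;o=env.observe();print(o['wrist_torque'],o['ft_force'])"
```

```text
time_s: 11.03
position: [0.534, 0.0467, 0.0628]
tool_rot: [[0.994, 0.107, 0.0], [0.107, -0.994, -0.0], [0.0, 0.0, -1.0]]
ft_force: [0.3, -0.6, -2.2]
grip_width: 0.0085
gripper_force: 58.9
[-0.02119915  0.01933926 -0.01208773] [ 0.32500675 -0.60810052 -2.21934566]
```

```bash
python3 -m crank '[0,0,-0.5,0,0, 0,0,-0.7,0,0, 0,0,-0.7,0,0, 0,0,-0.7,0,0, 0,0,-0.6,0,0, 0,0,-0.3,0,0, 0,0,0,0,0, 0,0,0,0,0]'
python3 - <<'E'
from h import *
np.set_printoptions(precision=4,suppress=True)
o=env.observe();print(o['wrist_torque'],o['ft_force'],o["position"])
p=optics.get_image("scene");q=optics.get_image("wrist")
a=cv2.resize(p["color"][135:195,295:375,::-1],(800,600),interpolation=cv2.INTER_CUBIC)
cv2.imwrite("pics/s5.png",a)
E
```

```text
time_s: 11.7
position: [0.5303, 0.0813, 0.0628]
tool_rot: [[0.994, 0.106, 0.0], [0.106, -0.994, -0.0], [0.0, 0.0, -1.0]]
ft_force: [-0.0, 0.2, -2.4]
grip_width: 0.0082
gripper_force: 58.9
[-0.0101 -0.0683  0.0236] [-0.0136  0.1632 -2.4285] [0.5303 0.0813 0.0628]
```

View pics/s5.png

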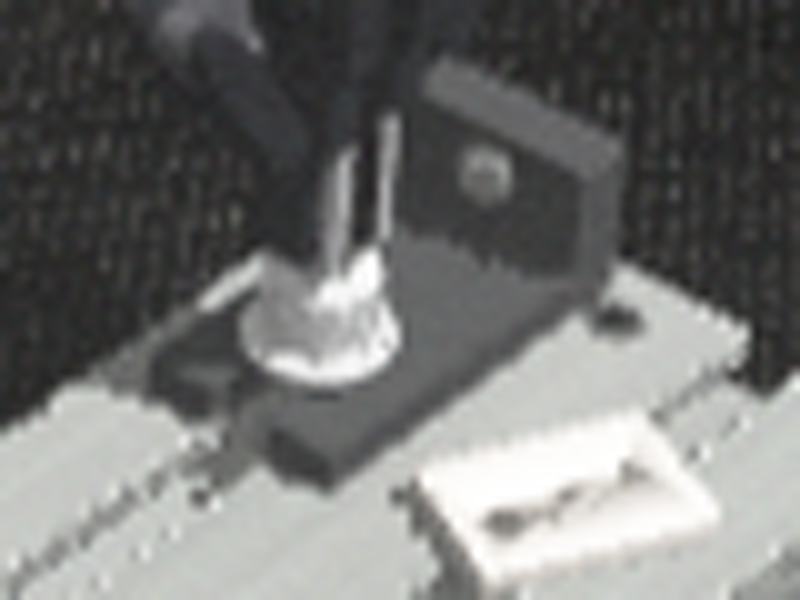

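The bolt is inside the stop's notch, and the flange at (320,330) in the crop sits over the foot. I'll feel for the inner end in small steps.

```bash
python3 -m crank '[0,0,-0.1,0,0, 0,0,-0.1,0,0, 0,0,-0.1,0,0, 0,0,-0.1,0,0, 0,0,-0.05,0,0, 0,0,-0.05,0,0, 0,0,0,0,0, 0,0,0,0,0]'
python3 -c "
from rig import env;o=env.observe();print(o['wrist_torque'],o['ft_force'])"
```

```text
time_s: 12.47
position: [0.5297, 0.0862, 0.0629]
tool_rot: [[0.994, 0.106, 0.0], [0.106, -0.994, -0.0], [0.0, 0.0, -1.0]]
ft_force: [0.1, 0.5, -1.9]
grip_width: 0.0083
gripper_force: 58.9
[-0.00757322 -0.06457429  0.02429485] [ 0.08043164  0.48907257 -1.94613067]
```

```bash
python3 -m crank '[0,0,-0.05,0,0, 0,0,-0.05,0,0, 0,0,-0.05,0,0, 0,0,-0.05,0,0, 0,0,0,0,0, 0,0,0,0,0, 0,0,0,0,0, 0,0,0,0,0]'
python3 -c "
from rig import env;o=env.observe();print(o['wrist_torque'],o['ft_force'])"
python3 -m crank '[0,0,-0.05,0,0, 0,0,-0.05,0,0, 0,0,0,0,0, 0,0,0,0,0, 0,0,0,0,0, 0,0,0,0,0, 0,0,0,0,0, 0,0,0,0,0]'
python3 -c "
from rig import env;o=env.observe();print(o['wrist_torque'],o['ft_force'])"
```

```text
time_s: 13.13
position: [0.5295, 0.0881, 0.0628]
tool_rot: [[0.994, 0.106, 0.0], [0.106, -0.994, 0.0], [0.0, -0.0, -1.0]]
ft_force: [0.5, 0.3, -1.8]
grip_width: 0.0083
gripper_force: 58.9
[ 0.02609382 -0.05170785  0.01234812] [ 0.52354579  0.32686913 -1.84638711]
time_s: 13.8
position: [0.5294, 0.0891, 0.0628]
tool_rot: [[0.994, 0.106, -0.0], [0.106, -0.994, 0.0], [-0.0, -0.0, -1.0]]
ft_force: [-0.1, -0.0, -2.8]
grip_width: 0.0086
gripper_force: 58.9
[ 0.03443404 -0.04948271  0.02525645] [-0.09589115 -0.04775437 -2.82266061]
```

```bash
python3 - <<'E'
from h import *
np.set_printoptions(precision=4,suppress=True)
p=optics.get_image("scene");w=optics.get_image("wrist")
cv2.imwrite("pics/s6.png",p["color"][:,:,::-1])
a=cv2.imread("pics/s3.png",0).astype(np.float32);b=cv2.imread("pics/s6.png",0).astype(np.float32)
up=lambda x:cv2.resize(x,None,fx=8,fy=8,interpolation=cv2.INTER_CUBIC)
for n,(x0,x1,y0,y1) in {"upright":(337,360,143,166),"foot corner":(320,340,172,186),"plate":(300,320,185,200)}.items():
    t=up(a[y0:y1,x0:x1]);S=up(b[y0-6:y1+6,x0-6:x1+6]);r=cv2.matchTemplate(S,t,cv2.TM_CCOEFF_NORMED);_,m,_,l=cv2.minMaxLoc(r);print(n,m,(l[0]/8-6,l[1]/8-6))
q0=np.array([.53,.1,.034]);print("px per 5mm along",proj(p,q0+[-.0005,.005,0])-proj(p,q0))
cv2.imwrite("pics/w6.png",w["color"][:,:,::-1])
x=np.hstack([up(a[135:195,300:375])[:,:600],up(b[135:195,300:375])[:,:600]])
cv2.imwrite("pics/cmp.png",cv2.resize(np.vstack([up(a[138:192,300:370]),up(b[138:192,300:370])]),(390,600)))
E
```

```text
upright 0.9873777031898499 (0.0, 0.0)
foot corner 0.9532826542854309 (0.0, 0.0)
plate 0.9856743216514587 (0.0, 0.0)
px per 5mm along [ 1.3022 -0.94  ][ WARN:0@3.365] global loadsave.cpp:1063 imwrite_ Unsupported depth image for selected encoder is fallbacked to CV_8U.
```

View pics/w6.png

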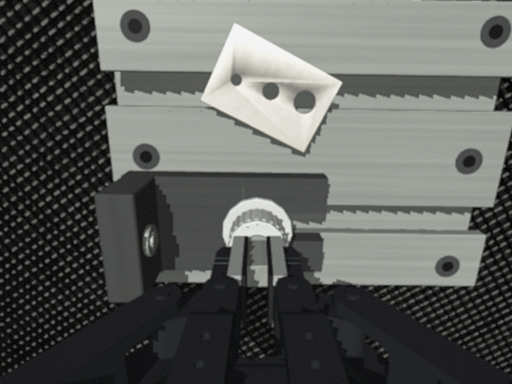

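The stop has not moved. The nut's flange is at (258,220), and the foot's mouth end shows near column 325. I'll work out the distance left from this same picture.

```bash
python3 - <<'E'
from h import *
np.set_printoptions(precision=4,suppress=True)
w=optics.get_image("wrist");o=env.observe();P=o["position"];R=o["tool_rot"]
g=cv2.cvtColor(w["color"],cv2.COLOR_RGB2GRAY).astype(int)
S=lambda q:1000*(q-P)@(-R[:,1])
for v in(182,190,198):
    print(v,g[v,316:334].tolist(),"mouth s at 326",S(onz(w,326,v,.034)))
b=P[2]-.0583
# flange ellipse extremes predicted vs picture
for y in(-.019,.019):print("flange pred",proj(w,np.array([P[0],P[1],b+.036])+R[:,1]*y))
print(g[225,210:305].tolist())
f=onz(w,258,235,.034);print("upright foot line",[g[190,150:166].tolist()],S(onz(w,157,190,.034)))
E
```

```text
182 [78, 77, 77, 76, 77, 75, 78, 77, 76, 77, 74, 90, 136, 156, 159, 159, 160, 157] mouth s at 326 -38.52606757635337
190 [76, 75, 78, 76, 77, 75, 77, 75, 74, 77, 76, 76, 94, 137, 155, 156, 156, 156] mouth s at 326 -38.79026806885704
198 [74, 75, 77, 76, 76, 77, 75, 77, 74, 74, 80, 111, 143, 155, 156, 153, 154, 154] mouth s at 326 -39.058402380621686
flange pred [218.8405 234.954 ]
flange pred [289.2128 234.7888]
[77, 77, 77, 77, 78, 76, 77, 76, 77, 76, 76, 74, 108, 185, 221, 223, 221, 220, 220, 222, 221, 200, 157, 128, 130, 142, 141, 126, 131, 149, 170, 195, 220, 230, 232, 231, 231, 226, 223, 223, 222, 221, 221, 221, 221, 217, 203, 207, 220, 221, 220, 220, 220, 221, 222, 221, 222, 223, 225, 227, 227, 211, 176, 140, 120, 137, 161, 156, 127, 108, 115, 118, 161, 201, 217, 222, 221, 221, 221, 221, 194, 134, 88, 81, 88, 106, 142, 161, 162, 162, 162, 162, 163, 162, 164]
upright foot line [[25, 25, 23, 23, 25, 27, 37, 40, 42, 46, 45, 52, 69, 77, 80, 79]] 52.119790631854116
```

```bash
python3 -m crank '[0,0,-0.05,0,0, 0,0,-0.05,0,0, 0,0,0,0,0, 0,0,0,0,0, 0,0,0,0,0, 0,0,0,0,0, 0,0,0,0,0, 0,0,0,0,0]'
python3 -c "
from rig import env;o=env.observe();print(o['wrist_torque'],o['ft_force'])"
```

```text
time_s: 14.62
position: [0.5293, 0.09, 0.0629]
tool_rot: [[0.994, 0.106, 0.0], [0.106, -0.994, -0.0], [0.0, 0.0, -1.0]]
ft_force: [0.8, -2.5, -2.2]
grip_width: 0.0082
gripper_force: 58.9
[-0.48808624 -0.12682844 -0.02406613] [ 0.79528174 -2.48645089 -2.1756639 ]
```

Contact with the inner end: −2.5 N and 0.49 N m at the wrist. I'll release, wind the hand back and grip the nut.

```bash
python3 -m crank '[4,0,0,0,0, 4,0,0,0,0, 4,0,0,0,0, 4,0,0,0,0, 4,0,0,0,-0.125, 4,0,0,0,-0.125, 4,0,0,0,-0.125, 4,0,0,0,-0.125]'
python3 -m crank '[4,0,0,0,-0.125, 4,0,0,0,-0.125, 4,0,0,0,-0.125, 4,0,0,0,-0.125, 4,0,0,0,-0.125, 4,0,0,0,-0.125, 4,0,0,0,-0.125, 4,0,0,0,-0.125]'
python3 -m crank '[4,0,0,0.5,0, 4,0,0,0.5,0, 4,0,0,0.5,0, 4,0,0,0.3,0, 4,0,0,0,0, 2,0,0,0,0, 2,0,0,0,0, 2,0,0,0,0]' 70
python3 -m crank '[2,0,0,0,0, 2,0,0,0,0, 2,0,0,0,0, 2,0,0,0,0, 2,0,0,0,0, 2,0,0,0,0, 2,0,0,0,0, 2,0,0,0,0]' 70
python3 -c "
from rig import env;o=env.observe();print(o['wrist_torque'],o['ft_force'],o['q'])"
```

```text
time_s: 15.28
position: [0.5293, 0.0902, 0.0629]
tool_rot: [[0.819, 0.575, 0.0], [0.575, -0.819, 0.0], [0.0, -0.0, -1.0]]
ft_force: [0.2, 0.3, -0.4]
grip_width: 0.04
gripper_force: 0.0
time_s: 15.95
position: [0.5293, 0.0902, 0.0629]
tool_rot: [[-0.041, 0.999, 0.0], [0.999, 0.041, 0.0], [0.0, 0.0, -1.0]]
ft_force: [-0.4, 0.1, 0.2]
grip_width: 0.0402
gripper_force: 0.0
time_s: 16.62
position: [0.5295, 0.0901, 0.045]
tool_rot: [[-0.035, 0.999, 0.001], [0.999, 0.035, 0.0], [-0.0, 0.001, -1.0]]
ft_force: [0.2, 1.0, -0.5]
grip_width: 0.0254
gripper_force: 68.7
time_s: 17.28
position: [0.5295, 0.0901, 0.045]
tool_rot: [[-0.035, 0.999, 0.0], [0.999, 0.035, 0.0], [-0.0, 0.0, -1.0]]
ft_force: [1.3, 0.3, 1.7]
grip_width: 0.025
gripper_force: 68.9
[ 0.01636648 -0.21699747 -0.02087555] [1.25937808 0.25643525 1.68763808] [-2.97900709e+00  3.25739740e+01  9.11089469e+01  1.91169913e-03
  5.62885426e+01 -4.98520974e+00]
```

```bash
python3 -m crank '[2,0,0,0.02,0.1, 2,0,0,0.02,0.1, 2,0,0,0.02,0.1, 2,0,0,0.02,0.1, 2,0,0,0.02,0.1, 2,0,0,0.02,0.1, 2,0,0,0.02,0.1, 2,0,0,0.02,0.1]'
python3 -c "
from rig import env;o=env.observe();print(o['wrist_torque'],o['ft_force'],o['q'][5])"
python3 -m crank '[2,0,0,0.02,0.1, 2,0,0,0.02,0.1, 2,0,0,0,0.1, 2,0,0,0,0.1, 2,0,0,0,0.1, 2,0,0,0,0.1, 2,0,0,0,0, 2,0,0,0,0]'
python3 -c "
from rig import env;o=env.observe();print(o['wrist_torque'],o['ft_force'],o['q'][5])"
```

```text
time_s: 17.95
position: [0.5303, 0.0895, 0.0435]
tool_rot: [[0.696, 0.718, 0.002], [0.718, -0.696, -0.001], [0.001, 0.002, -1.0]]
ft_force: [3.7, -3.0, 0.1]
grip_width: 0.0249
gripper_force: 68.8
[-0.57101364 -0.71348689  0.14864923] [ 3.74863175 -3.00259092  0.13270421] 41.12867326310664
time_s: 18.62
position: [0.5304, 0.0896, 0.0432]
tool_rot: [[0.979, 0.205, 0.003], [0.205, -0.979, -0.001], [0.002, 0.001, -1.0]]
ft_force: [3.8, -2.7, 0.7]
grip_width: 0.025
gripper_force: 68.9
[-0.4342197  -0.74193339 -0.00166496] [ 3.78230446 -2.6662307   0.74122468] 75.16754437676344
```

```bash
python3 -m crank '[2,0,0,0,0.08, 2,0,0,0,0.08, 2,0,0,0,0.08, 2,0,0,0,0.08, 2,0,0,0,0.08, 2,0,0,0,0.08, 2,0,0,0,0.08, 2,0,0,0,0.08]'
python3 -c "
from rig import env;o=env.observe();print(o['wrist_torque'],o['ft_force'],o['q'][5])"
```

```text
time_s: 19.28
position: [0.531, 0.0895, 0.043]
tool_rot: [[0.906, -0.423, 0.004], [-0.423, -0.906, -0.001], [0.004, -0.001, -1.0]]
ft_force: [8.0, -4.5, -4.0]
grip_width: 0.0251
gripper_force: 68.9
[-0.42292795 -1.44995189  0.31371367] [ 7.96479948 -4.52935161 -4.04103654] 112.01040504401129
```

```bash
python3 -m crank '[2,0,0,0,0.03, 2,0,0,0,0.03, 2,0,0,0,0.03, 2,0,0,0,0.03, 2,0,0,0,0.03, 2,0,0,0,0.03, 2,0,0,0,0.03, 2,0,0,0,0.03]' 100
python3 -c "
from rig import env;o=env.observe();print(o['wrist_torque'],o['ft_force'],o['q'][5])"
```

```text
time_s: 19.95
position: [0.5312, 0.0892, 0.043]
tool_rot: [[0.782, -0.624, 0.004], [-0.624, -0.782, -0.001], [0.004, -0.002, -1.0]]
ft_force: [7.0, -5.0, -4.0]
grip_width: 0.0241
gripper_force: 98.4
[-0.50274606 -1.53733378  0.43813532] [ 7.01957058 -4.98772616 -4.03334016] 125.61026023454727
```

```bash
python3 -m crank '[2,0,0,0,0.03, 2,0,0,0,0.03, 2,0,0,0,0.03, 2,0,0,0,0, 2,0,0,0,0, 2,0,0,0,0, 2,0,0,0,0, 2,0,0,0,0]' 100
python3 -c "
from rig import env;o=env.observe();print(o['wrist_torque'],o['ft_force'],o['q'][5])"
```

```text
time_s: 20.62
position: [0.5312, 0.0891, 0.043]
tool_rot: [[0.723, -0.691, 0.004], [-0.691, -0.723, -0.001], [0.004, -0.002, -1.0]]
ft_force: [7.9, -5.1, -3.6]
grip_width: 0.0243
gripper_force: 98.4
[-0.60490608 -1.59739524  0.2401077 ] [ 7.87182469 -5.06523158 -3.56761661] 130.69184726391074
```

```bash
python3 -m crank '[4,0,0,0,0, 4,0,0,0,0, 4,0,0,0,0, 4,0,0,0,0, 4,0,0,0,-0.125, 4,0,0,0,-0.125, 4,0,0,0,-0.125, 4,0,0,0,-0.125]'
python3 -m crank '[4,0,0,0,-0.125, 4,0,0,0,-0.125, 4,0,0,0,-0.125, 4,0,0,0,-0.125, 4,0,0,0,-0.125, 4,0,0,0,-0.125, 4,0,0,0,-0.125, 4,0,0,0,-0.125]'
python3 - <<'E'
from h import *
np.set_printoptions(precision=4,suppress=True)
o=env.observe();P=o["position"];print(P,o["q"][5],o["ft_force"],o["wrist_torque"])
w=optics.get_image("wrist");p=optics.get_image("scene")
cv2.imwrite("pics/w7.png",w["color"][:,:,::-1]);cv2.imwrite("pics/s7.png",p["color"][:,:,::-1])
# where the axis should be, for nut top / grip top at this centre, in the wrist picture
for z in(.038,.056,.082):print(z,proj(w,[P[0],P[1],z]),proj(w,[.5295,.0886,z]))
c=lambda im,x0,x1,y0,y1,s:cv2.resize(im["color"][y0:y1,x0:x1,::-1],s,interpolation=cv2.INTER_CUBIC)
cv2.imwrite("pics/c7.png",np.hstack([c(w,150,350,120,320,(400,400)),c(p,305,365,140,200,(400,400))]))
E
```

```text
time_s: 21.28
position: [0.529, 0.0903, 0.0428]
tool_rot: [[0.967, -0.255, -0.001], [-0.255, -0.967, 0.0], [-0.001, 0.0, -1.0]]
ft_force: [0.0, -0.1, -0.4]
grip_width: 0.0398
gripper_force: 0.0
time_s: 21.95
position: [0.529, 0.0903, 0.0428]
tool_rot: [[0.737, 0.676, -0.001], [0.676, -0.737, 0.0], [-0.0, -0.001, -1.0]]
ft_force: [0.7, 0.6, 0.3]
grip_width: 0.0402
gripper_force: 0.0
[0.529  0.0903 0.0428] 44.489616408734854 [0.6876 0.579  0.3168] [-0.0797  0.0283 -0.0073]
0.038 [253.2209 247.7956] [256.5086 249.1907]
0.056 [252.8303 266.7418] [256.5039 268.2712]
0.082 [252.0712 303.5622] [256.4947 305.3351]
```

View pics/c7.png

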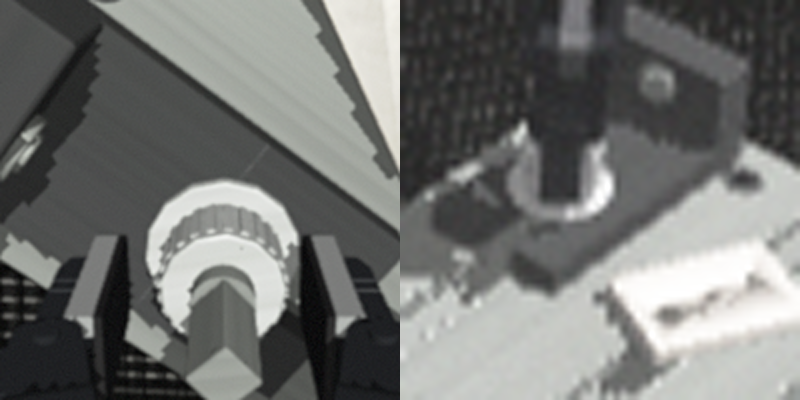

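The last picture shows the nut's flange flat on the foot with the bolt upright. The hand is about 2.4 mm off centre along its y. I'll recentre, regrip and check tightness.

```bash
python3 -m crank '[4,0.02,0.24,0,0, 4,0,0,0,0, 2,0,0,0,0, 2,0,0,0,0, 2,0,0,0,0, 2,0,0,0,0, 2,0,0,0,0, 2,0,0,0,0]' 100
python3 -c "
from rig import env;o=env.observe();print(o['wrist_torque'],o['ft_force'],o['q'][5])"
python3 -m crank '[2,0,0,0,0.02, 2,0,0,0,0.02, 2,0,0,0,0.02, 2,0,0,0,0.02, 2,0,0,0,0.02, 2,0,0,0,0.02, 2,0,0,0,0.02, 2,0,0,0,0.02]' 100
python3 - <<'E'
from h import *
o=env.observe();print(o['wrist_torque'],o['ft_force'],o['q'][5])
a=cv2.imread("pics/s3.png",0).astype(np.float32);b=cv2.imread("pics/s7.png",0).astype(np.float32)
up=lambda x:cv2.resize(x,None,fx=8,fy=8,interpolation=cv2.INTER_CUBIC)
for n,(x0,x1,y0,y1) in {"upright":(343,360,143,166),"foot corner":(320,340,172,186),"plate":(300,320,185,200)}.items():
    t=up(a[y0:y1,x0:x1]);S=up(b[y0-6:y1+6,x0-6:x1+6]);_,m,_,l=cv2.minMaxLoc(cv2.matchTemplate(S,t,cv2.TM_CCOEFF_NORMED));print(n,m,(l[0]/8-6,l[1]/8-6))
E
```

```text
time_s: 22.72
position: [0.5305, 0.0891, 0.0435]
tool_rot: [[0.743, 0.67, -0.001], [0.67, -0.743, 0.001], [0.0, -0.001, -1.0]]
ft_force: [-3.7, 3.7, 8.2]
grip_width: 0.0237
gripper_force: 97.9
[ 0.55890763  0.75870839 -0.10208343] [-3.72312197  3.66765038  8.17745804] 44.79675137748875
time_s: 23.38
position: [0.5306, 0.0888, 0.0434]
tool_rot: [[0.839, 0.544, -0.001], [0.544, -0.839, 0.0], [-0.0, -0.0, -1.0]]
ft_force: [-3.2, 2.7, 7.8]
grip_width: 0.0234
gripper_force: 98.0
[0.46178556 0.67631003 0.74029811] [-3.1939314   2.70141727  7.83802489] 53.94202753869948
upright 0.9951880574226379 (0.0, 0.0)
foot corner 0.9336146712303162 (0.0, 0.125)
plate 0.9852160215377808 (0.0, 0.0)
```

0.74 N m and the stop hasn't moved, so it is firmly tight. Let go and retreat.

```bash
python3 -m crank '[4,0,0,0,0, 4,0,0,0,0, 4,0,0,0,0, 4,0,0,0,0, 4,0,0,-1,0, 4,0,0,-3,0, 4,0,0,-4,0, 4,0,0,-4,0]'
python3 -m crank '[4,0,0,-2,0, 4,0,-4,0,0, 4,0,-4,0,0, 4,0,-4,0,0, 4,0,-4,0,0, 4,0,0,0,0, 4,0,0,0,0, 4,0,0,0,0]'
python3 - <<'E'
from h import *
np.set_printoptions(precision=4,suppress=True)
p=optics.get_image("scene");d=optics.get_image("wrist")
print([(x,onz(p,u,v,.056)) for x,u,v in find(p,"nut_top",3)],[(x,onz(p,u,v,.07)) for x,u,v in find(p,"tbolt_grip",3)],[(x,onz(p,u,v,.034)) for x,u,v in find(p,"stop_mouth",2)])
cv2.imwrite("pics/s8.png",p["color"][:,:,::-1])
a=cv2.imread("pics/s3.png",0).astype(np.float32);b=cv2.imread("pics/s8.png",0).astype(np.float32)
up=lambda x:cv2.resize(x,None,fx=8,fy=8,interpolation=cv2.INTER_CUBIC)
for n,(x0,x1,y0,y1) in {"upright":(333,360,140,166),"testplate":(335,370,172,195)}.items():
    t=up(a[y0:y1,x0:x1]);S=up(b[y0-6:y1+6,x0-6:x1+6]);_,m,_,l=cv2.minMaxLoc(cv2.matchTemplate(S,t,cv2.TM_CCOEFF_NORMED));print(n,m,(l[0]/8-6,l[1]/8-6))
E
```

```text
time_s: 24.05
position: [0.5305, 0.0884, 0.1646]
tool_rot: [[0.839, 0.544, -0.001], [0.544, -0.839, 0.0], [-0.001, -0.001, -1.0]]
ft_force: [1.3, 0.4, 0.7]
grip_width: 0.0401
gripper_force: 0.0
time_s: 24.72
position: [0.4442, 0.2225, 0.1834]
tool_rot: [[0.839, 0.545, 0.001], [0.545, -0.839, -0.0], [0.001, 0.001, -1.0]]
ft_force: [-0.3, 0.2, 0.0]
grip_width: 0.0399
gripper_force: 0.0
[(0.73, array([0.5601, 0.0657, 0.056 ])), (0.57, array([ 0.5817, -0.3295,  0.056 ])), (0.49, array([ 0.5126, -0.3177,  0.056 ]))] [(0.91, array([ 0.5908, -0.3285,  0.07  ])), (0.84, array([ 0.5245, -0.3281,  0.07  ])), (0.49, array([0.5433, 0.0707, 0.07  ]))] [(0.89, array([0.533 , 0.1198, 0.034 ]))]
upright 0.88212651014328 (0.25, 0.0)
testplate 0.9988364577293396 (0.0, 0.0)
```

```bash
python3 -c "
from rig import env;print(env.close_job())"
```

```text
the job is handed in; nothing more can be done
None
```

The stop is bolted down where it stood: the T-bolt's head is square under the lips near the inner end of the notch (possibly 1–2 mm short of it), the nut is tightened to about 0.7 N m against the 0.3 asked, the stop and small plate show no measurable shift, and the job was handed in at about 25 s; the verdict was not shown.

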